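Finish the shutter plate pile and open the push-and-turn cleaner bottle

ROBOT

A 6-joint arm with a two-finger parallel gripper is mounted at the origin on a cart in front of the work surface, level with it; the furniture and walls round the work are solid. World frame = base frame: x ahead of the robot, y to its left, z up, the work surface at z = 0. Lengths are in mm, angles in rad, forces in N, time in s.
With the tool pointing down it reaches from about 300 to 775 mm from the base axis. Payload 14.6 kg.
Tool frame: the origin (TCP) lies at the very end of the fingers, on their centre line; the grasp point (between the pads) lies 19 mm behind it; z points along the fingers, y is the line along which they close (so a half turn about z gives the same grasp; the last joint's range is limited). The gripper opens to 94 mm and grips with 3 to 60 N. Pads are 16 mm wide; open, the fingers measure 119 mm over their backs; the gripper's body (75 mm by 177 mm) begins 78 mm behind the grasp point.
Start: joints at [-1.378, 0.3, 1.521, -0, 1.321, -0.067], TCP at [141.281, -531.534, 205.446] pointing down, gripper open.
Joint ranges: [-3.03, 3.03], [-0.79, 2.21], [0.23, 2.52], [-1.04, 4.18], [0, 3.07], [-2.55, 2.55]. Speed limits (rad/s): [2.22, 2.22, 2.57, 3.14, 3.14, 3.14].

INTERFACE

Orientations are given as [roll, pitch, yaw] about the fixed x, y, z axes, in that order (R = Rz(yaw) Ry(pitch) Rx(roll)).
In Python, from cell import manip, eyes, ticket gives the robot as it stands. The module is installed in compiled form; this text tells all that it offers.
- The arm moves only by the tool arm_command, never from a script. Its argument "plan" is a list of rows, each a list of 5 numbers: the opening, from -1 (shut) to 1 (fully open), then the shift along the tool's x, y, z in m, then the turn about the tool's z in rad. In form: [[jaw, dx, dy, dz, roll], ...]. A call has 1 to 20 rows; each row shifts and turns the commanded pose from where the row before left it, along the tool's axes as they then stand; what a row does not reach is not made up. A row lasts 1/8 s, in which the tool goes at most 62.5 mm and 10.7 degrees, less where a joint would pass 70% of its speed; a pose out of reach is approached as far as the arm can. A call is refused whole if a number of a shift passes 0.0625 or a number of a turn 0.188, either way. A call with a gripper value outside its range is refused whole. The fingers move at their own pace and stop on an object; "newtons" is the grip in N (left out, the last holds). Time passes only in rows, so rows that do not move let the fingers close. It gives the time, the measured TCP pose, the force, the opening and the grip force at its end, in the units of the state.
- manip.read_state(): the state, without advancing time (a new reading comes with each control period).
- eyes.camera(name): name is "scene" or "side" or "wrist"; returns a dict with "img" (400x640x3 uint8, blue, green, red), "z_map" (400x640 float32, mm along the optical axis (not along the pixel's ray), 0 where there is no reading), "fx", "fy", "cx", "cy" (pixels), "eye" and "orientation" of the camera in the world. Camera axes: x right, y down, z forward; pixel columns grow to the right and rows downward; lengths in mm; the calibration is good to about 2 mm. A picture is of the moment at which its call begins.
- ticket.sign_off(): hands the job in; it is judged then, once.
The state is a dict: "clock": time; "joints": joint angles; "qd": joint speeds; "effort": joint torques, N m; "eef_pos": TCP position; "eef_rot": TCP orientation; "wrist_force": force on the tool from outside, world axes, zero at the start; "moment": the same for the moment, N m; "finger_gap": finger opening in mm; "finger_force": force on a finger pad.
Only numpy, scipy, OpenCV 4.12 (cv2) and the standard library are available. Lean on these libraries where they do the work, as an engineer would, in place of code of your own. Each camera call takes 0.05 s, during which the arm holds its last target. There are 200 camera calls.

TASK

The grinder shutter plates are going to be cleaned. First lay the loose plate squarely on top of the two plates piled on the rubber mat and let go of it; then open the cleaner bottle in its holder: press its red safety cap down, turn it anticlockwise (seen from above) while pressing, and lift it off. Finish while still holding the cap, upright, a few centimetres straight above the open bottle, with the pile still square and the two paper cups and the black charger block left where they were.

Things in the scene. Friction and masses are not known exactly. Their poses are not given: they have to be found in the camera images.
- plate_loose: the loose flat aluminium shutter plate lying alone on the bench, 44 mm along its x, 80 mm along its y, 8 mm thick, 0.1 to 0.17 kg; origin at the centre of its underside, z up. The same either way round.
- plate_mid: an identical plate (44 x 80 x 8 mm), the upper one of the pile of two on the rubber mat; the loose plate goes on top of it. Loose, held only by friction. Origin at the centre of its underside, z up.
- plate_low: an identical plate, the lower one of the pile, lying on the mat below plate_mid. Loose. Origin at the centre of its underside.
- mat: black rubber mat fixed on the bench, 80 mm along its x, 118 mm along its y, 3 mm thick; origin at the centre of its underside. The pile stands in its middle, the plates' axes along the mat's.
- bottle: white round cleaner bottle, green label, clamped in a steel holder screwed to the bench: it neither moves nor turns. Origin: centre of the holder's underside on the bench, z up the bottle's axis. Holder foot a disc, 84 mm diameter, 8 mm thick; body 64 mm diameter to 80 mm high, shoulder narrowing to 98 mm, neck 29 mm diameter to the mouth at 132 mm. Keep fingertips above 100 mm.
- bottle_mouth (a point): centre of the bottle's mouth, 132 mm above the bottle's origin.
- cap: round red ribbed safety cap on the bottle, 48 mm diameter (49 over ribs), 35 mm high, 0.05 kg, two white curved arrows on top; origin on its axis at its lower rim, z up; locked, this is 110 mm above the bottle's origin. Grip it across its diameter from above, any way round, with the fingertips near the lower rim. Not threaded: turning does not raise it. Once turned it lifts straight off.
- green_cup: green paper cup, 64 mm diameter and high, bystander; origin at the centre of its foot. (Fixed and not listed: two black grinders over 0.5 m tall behind the left end of the work from x = 0.57 m on, y = -0.15 to 0.3; a sealer with a raised arm, 0.28 m tall, behind its right end from x = 0.52 m on.)
- white_cup: white paper cup, 64 mm diameter and high, bystander; origin at the centre of its foot.
- brick: black charger block, 65 x 100 x 35 mm, bystander; origin at the centre of its underside. (A 9 mm cord lies on the bench from x = 0.53 m on, y = -0.09 to 0.14.)
- cap_top (a point): centre of the cap's flat top, 35 mm above the cap's origin. A spring holds the cap up: about 5 N starts it down, 11 N at 6.5 mm; it bottoms at 9 mm. It turns only when pressed down over 5 mm (6 to 8 is right); stay pressed while turning anticlockwise seen from above, at least 50 degrees (70 is right; a stop comes at about 89). 25 mm of lift clears the mouth.

How it is judged:
By the outcome, as a careful person would: the job done as asked, in the order asked, and still so for the second after the job is handed in, while the arm keeps its last pose, push and grip.
It also fails if it takes over 58 s, if anything falls off the work surface, if the arm or the gripper's body presses on something with over 40 N, if the wrist force passes 120 N, or if a joint passes its speed limit or range.

## Working session

There is one attempt and no reset: what is moved stays moved. The work goes in short steps, Python scripts to look and compute and a tool call to move; the robot and the scene stay as the last step left them, time stands still between calls to the robot, and variables do not carry over. Pictures are saved under pics/ and viewed, at most 10 in all, crops included, and the job is handed in when it is done.

Besides the shell and the picture viewer there is one more tool, called after "Call:" in YAML: its name, and indented under it one key for each argument. arm_command: Moves the arm, as the interface text tells. Its arguments: {"type":"object","properties":{"plan":{"type":"array"},"newtons":{"type":"number"}},"required":["plan"]}

```bash
mkdir -p pics; cat > h.py <<'E'
import numpy as np, cv2
from scipy.spatial.transform import Rotation as R
from cell import manip, eyes, ticket
def cam(n):
    c=eyes.camera(n); return c
def Rm(c):
    o=np.array(c["orientation"],float)
    return o if o.shape==(3,3) else R.from_euler('xyz',o).as_matrix()
def cloud(c):
    v,u=np.mgrid[0:400,0:640]; z=c["z_map"]
    P=np.stack([(u-c["cx"])/c["fx"]*z,(v-c["cy"])/c["fy"]*z,z],-1)
    return P@Rm(c).T+np.array(c["eye"])
E
python3 - <<'E'
from h import *
s=manip.read_state(); print(s)
for n in("scene","wrist"):
    c=cam(n); cv2.imwrite(f"pics/{n}0.png",c["img"]); print(n,c["eye"],c["orientation"],c["fx"],c["cx"],c["cy"])
    np.savez(f"{n}0.npz",P=cloud(c),img=c["img"])
E
```

```text
{'clock': 0.0, 'joints': array([-1.37761187e+00,  3.00454239e-01,  1.52164219e+00, -2.60279037e-06,
        1.32067988e+00, -6.65842205e-02]), 'qd': array([ 0.001807  ,  0.00050494,  0.00040258, -0.00107485, -0.00100339,
       -0.00087964]), 'effort': array([ 1.79240364e-03, -5.31804729e+01, -3.52733696e+01,  7.08770379e-02,
        2.44704355e-02, -8.73143358e-05]), 'eef_pos': array([ 141.2217437 , -531.26731818,  204.86972541]), 'eef_rot': array([-3.14041144e+00, -7.62396483e-05,  2.59769273e-01]), 'wrist_force': array([-0.63999435, -0.00220415, -0.2266055 ]), 'moment': array([-0.04281203, -0.01355083, -0.01667027]), 'finger_force': 0.0, 'finger_gap': 93.99636893166368}
scene [ 121.89482537 -937.18079657  683.79635391] [-2.20409877  0.00406555 -0.4820202 ] 370.1148579603343 320.60587094193085 194.03463956004796
wrist [ 218.76600455 -511.62888365  384.37680168] [ 2.86206409e+00  2.25356227e-04 -1.31114292e+00] 291.77920131272316 320.8679519656742 204.5035327404728
```

View pics/scene0.png

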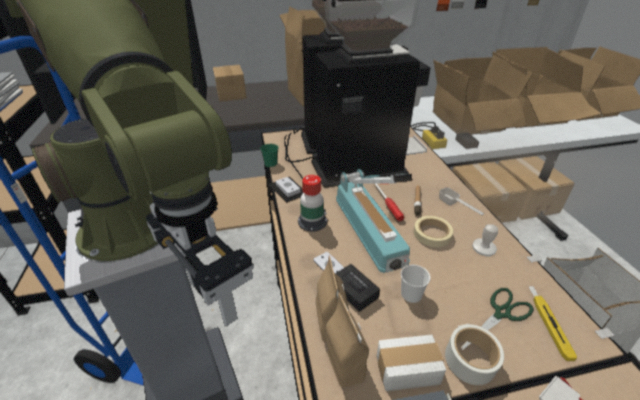

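View pics/wrist0.png

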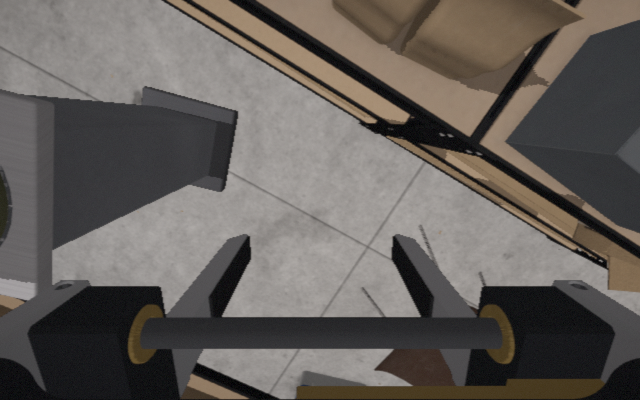

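The scene view shows the bottle at about (312,200) with its red cap at (312,184), and the pile on the mat at (287,188). The loose plate is at about (325,262), partly behind the paper bag. The brick is at (357,287), the white cup at (414,283) and the green cup at (270,155). The wrist view shows only floor and the bench edge.

```bash
python3 - <<'E'
from h import *
d=np.load("scene0.npz");P=d["P"]
for n,(u,v) in dict(captop=(312,179),pile=(287,184),loose=(322,260),brick=(357,280),wcup=(414,272),gcup=(270,148),bag=(330,270),bagtop=(322,270),sealer=(370,215),bagfar=(360,370)).items(): print(n,P[v,u].round())
im=cv2.resize(d["img"][140:320,250:450],None,fx=4,fy=3.3,interpolation=cv2.INTER_CUBIC)
im=cv2.resize(d["img"][150:300,255:445],None,fx=4,fy=4,interpolation=cv2.INTER_CUBIC);cv2.imwrite("pics/crop0.png",im)
c=cam("side"); cv2.imwrite("pics/side0.png",c["img"]); print(c["eye"],c["orientation"]); np.savez("side0.npz",P=cloud(c),img=c["img"])
E
```

```text
captop [ 472. -215.  144.]
pile [470. -38.  20.]
loose [ 421. -367.    8.]
brick [ 451. -480.   34.]
wcup [ 572. -527.   44.]
gcup [493. 162.  44.]
bag [ 358. -520.  154.]
bagtop [ 409. -390.    1.]
sealer [ 571. -346.   79.]
bagfar [ 338. -667.   53.]
[-100.68624265  721.14552391  878.0508414 ] [-2.19699310e+00  3.22977768e-04 -2.58201241e+00]
```

View pics/crop0.png

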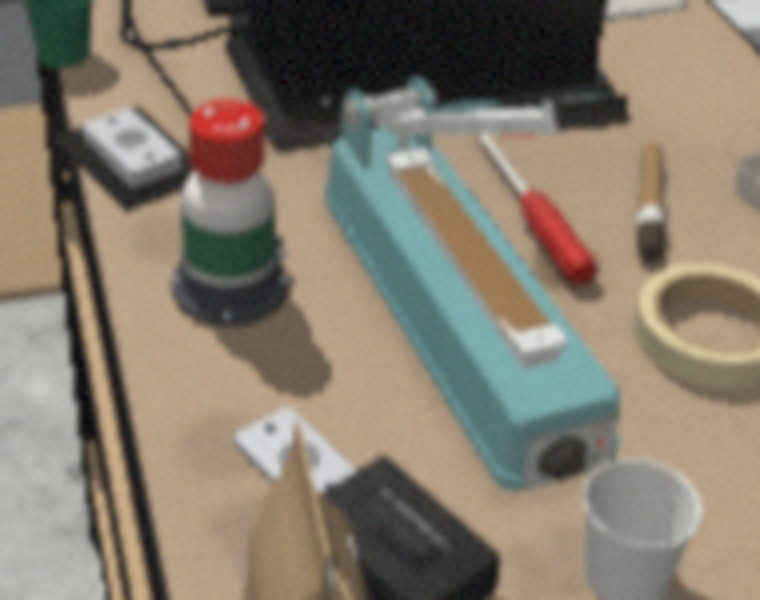

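View pics/side0.png

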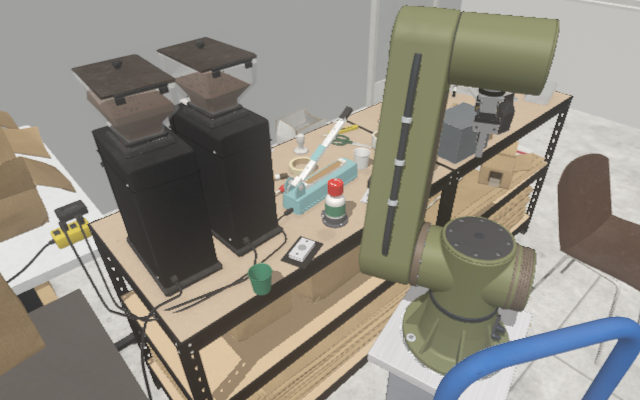

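Call:
arm_command:
  plan:
    - [1,0,0,-0.04,0]
    - [1,0.02,0,-0.04,0]
    - [1,0.045,-0.013,0,0]
    - [1,0.045,-0.013,0,0]
    - [1,0.045,-0.013,0,0]
    - [1,0.045,-0.013,0,0]
    - [1,0.045,-0.013,0,0]
    - [1,0.044,-0.014,0,0]
    - [1,0,0,0,0]
    - [1,0,0,0,0]

```text
clock: 1.4
eef_pos: [399.9, -381.1, 285.2]
eef_rot: [-3.141, 0.0, 0.26]
wrist_force: [-0.1, -1.1, 0.4]
finger_gap: 94.0
finger_force: 0.0
```

```bash
python3 - <<'E'
from h import *
s=manip.read_state(); print(s["eef_pos"],s["eef_rot"],s["clock"])
c=cam("wrist"); cv2.imwrite("pics/w1.png",c["img"]); np.savez("w1.npz",P=cloud(c),img=c["img"])
E
```

```text
[ 399.94419704 -381.10265828  285.21448696] [-3.14126308e+00  4.00952691e-04  2.60015343e-01] 1.4
```

View pics/w1.png

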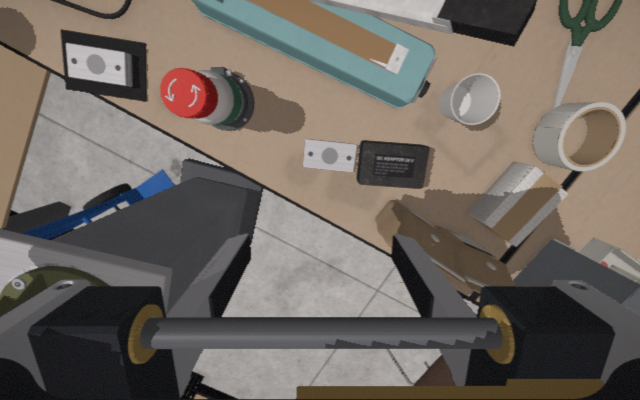

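The wrist view shows everything: the loose plate at about (329,155), the brick just beyond its right end at (394,164), the pile on the mat at (98,66), and the cap top at (188,93). Next I'll fit these from the depth map.

```bash
cat >> h.py <<'E'
def rect(P,img,u0,u1,v0,v1,zl,zh,white=120):
    m=np.zeros((400,640),bool); m[v0:v1,u0:u1]=1
    m&=(P[...,2]>zl)&(P[...,2]<zh)
    if white: m&=img.min(-1)>white
    mm=cv2.morphologyEx(m.astype(np.uint8),cv2.MORPH_CLOSE,np.ones((5,5)))
    n,l,st,_=cv2.connectedComponentsWithStats(mm); k=1+st[1:,4].argmax()
    m=(l==k)&m
    q=P[m]; r=cv2.minAreaRect(q[:,:2].astype(np.float32))
    (a,b)=r[1]; ang=np.radians(r[2])+(np.pi/2 if b>a else 0)  # long-axis angle
    return np.round(r[0],1),np.round(r[1],1),round(float((ang+np.pi/2)%np.pi-np.pi/2),3),np.median(q[:,2]).round(1),int(m.sum())
E
python3 - <<'E'
from h import *
d=np.load("w1.npz");P,im=d["P"],d["img"]
print(im[155,315],im[155,295],im[60,80],im[95,450])
print("loose",rect(P,im,290,362,130,185,3,14,130)); print("pile",rect(P,im,55,145,35,100,12,26,130))
print("brick",rect(P,im,355,435,135,195,28,42,0)); print("cap",rect(P,im,150,225,60,125,137,152,0))
m=(P[...,2]>135)&(P[...,2]<155)&(np.arange(640)<230)[None,:]&(np.arange(400)<130)[:,None]
c,r=cv2.minEnclosingCircle(P[m][:,:2].astype(np.float32)); print(c,r,np.median(P[m][:,2]))
E
```

```text
[184 183 187] [122 140 160] [186 184 188] [140 143 147]
loose (array([ 430.4, -387.1]), array([43.9, 79.8]), -1.414, np.float64(8.2), 1421)
pile (array([470.1, -38.5]), array([43.3, 81.1]), -1.457, np.float64(19.1), 1876)
brick (array([ 443.4, -480.9]), array([64.9, 99.9]), -1.385, np.float64(34.7), 2887)
cap (array([ 467.9, -218.1]), array([48. , 47.8]), 0.966, np.float64(145.1), 1943)
(467.90618896484375, -217.7885284423828) 24.604045867919922 145.09873857311436
```

```bash
python3 - <<'E'
from h import *
for f in("w1","scene0"):
    P=np.load(f+".npz")["P"].reshape(-1,3)
    q=P[(P[:,2]>60)&(P[:,2]<200)&(P[:,0]>310)&(P[:,0]<540)&(P[:,1]>-560)&(P[:,1]<-300)]
    for y in range(-560,-300,20):
        k=q[(q[:,1]>=y)&(q[:,1]<y+20)]
        if len(k)>3: print(f,y,k[:,0].min().round(),k[:,0].max().round(),k[:,2].max().round())
t=1.728;c,s=np.cos(.26),np.sin(.26);d=np.array([430.4-399.9,-387.1+381.1]);print(c*d[0]+s*d[1],s*d[0]-c*d[1],manip.read_state()["joints"])
E
```

```text
w1 -560 337.0 528.0 167.0
w1 -540 352.0 540.0 166.0
w1 -520 364.0 540.0 133.0
w1 -500 340.0 389.0 129.0
w1 -480 528.0 540.0 67.0
w1 -460 529.0 540.0 68.0
w1 -440 531.0 540.0 67.0
w1 -420 534.0 540.0 66.0
w1 -400 537.0 540.0 66.0
scene0 -560 318.0 527.0 167.0
scene0 -540 326.0 539.0 166.0
scene0 -520 332.0 390.0 166.0
scene0 -500 339.0 368.0 165.0
scene0 -480 528.0 540.0 66.0
scene0 -460 529.0 540.0 67.0
scene0 -440 531.0 539.0 67.0
scene0 -420 534.0 540.0 65.0
scene0 -400 537.0 540.0 65.0
27.932411021749722 13.63929670151781 [-8.28271950e-01  2.58199156e-01  1.39001127e+00 -1.38223912e-04
  1.49368289e+00  4.83374366e-01]
```

Call:
arm_command:
  plan:
    - [1,0.028,0.0136,0,0]
    - [1,0,0,0.022,-0.1835]
    - [1,0,0,0.022,-0.1835]
    - [1,0,0,0.022,-0.1835]
    - [1,0,0,0.022,-0.1835]
    - [1,0,0,0.022,-0.1835]
    - [1,0,0,0.022,-0.1835]
    - [1,0,0,0.022,-0.1835]
    - [1,0,0,0.022,-0.1835]
    - [1,0,0,0,0]
    - [1,0,0,0,0]
    - [1,0,0,0,0]
  newtons: 25

```text
clock: 2.95
eef_pos: [431.0, -387.4, 110.5]
eef_rot: [3.141, 0.001, 1.725]
wrist_force: [0.1, -0.2, -0.3]
finger_gap: 93.9
finger_force: 0.0
```

```bash
python3 - <<'E'
from h import *
s=manip.read_state(); print(s["eef_pos"],s["eef_rot"],s["joints"])
c=cam("wrist");P=cloud(c)
cv2.imwrite("pics/w2.png",c["img"])
print(rect(P,c["img"],0,640,0,400,4,13,130))
E
```

```text
[ 430.95849454 -387.38881892  110.51626605] [3.14071237e+00 1.29077862e-03 1.72501420e+00] [-7.95393071e-01  4.55547759e-01  1.53823907e+00 -3.88451832e-05
  1.14624386e+00 -9.49595538e-01]
(array([ 430.1, -387.7]), array([43.4, 79.1]), -1.415, np.float64(8.3), 2691)
```

View pics/w2.png

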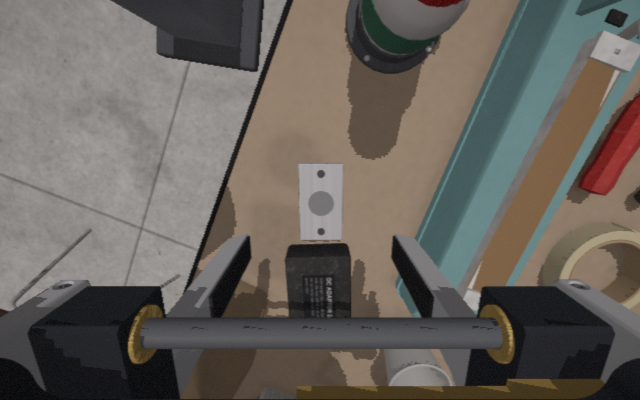

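The plate is at (321,202), square between the fingers, with the brick just below it in the image. I'll descend and grip.

Call:
arm_command:
  plan:
    - [1,0,0,0.04,0]
    - [0.4,0,0,0.035,0]
    - [0.4,0,0,0.02,0]
    - [0.4,0,0,0.0125,0]
    - [0.4,0,0,0,0]
    - [0.1,0,0,0,0]
    - [-0.2,0,0,0,0]
    - [-0.5,0,0,0,0]
    - [-1,0,0,0,0]
    - [-1,0,0,0,0]
    - [-1,0,0,0,0]
    - [-1,0,0,0,0]
  newtons: 25

```text
clock: 4.5
eef_pos: [431.1, -387.1, 2.5]
eef_rot: [3.141, 0.001, 1.728]
wrist_force: [-1.7, 1.0, 5.3]
finger_gap: 43.5
finger_force: 25.0
```

Call:
arm_command:
  plan:
    - [-1,0,0,-0.01,0]
    - [-1,0,0,-0.025,0]
    - [-1,0,0,-0.05,0]
    - [-1,0,0,-0.06,0]
    - [-1,0,0,-0.06,0]
    - [-1,0,0,-0.035,0]
    - [-1,0,0,0,0]

```text
clock: 5.38
eef_pos: [431.3, -387.3, 245.0]
eef_rot: [3.139, 0.004, 1.728]
wrist_force: [-0.4, -0.3, -1.3]
finger_gap: 43.6
finger_force: 25.0
```

```bash
python3 - <<'E'
from h import *
s=manip.read_state(); print(s["eef_pos"],s["eef_rot"],s["finger_gap"])
for f in("side0","scene0","w1"):
    P=np.load(f+".npz")["P"].reshape(-1,3)
    q=P[(P[:,2]>50)&(P[:,2]<400)&(P[:,0]>480)&(P[:,0]<700)&(P[:,1]>-350)&(P[:,1]<80)]
    for y in range(-350,80,30):
        k=q[(q[:,1]>=y)&(q[:,1]<y+30)]
        if len(k)>5: print(f,y,np.sort(k[:,0])[3].round(),k[:,2].max().round(), len(k), [np.sort(k[k[:,2]>h][:,0])[:3].round() for h in (110,)])
E
```

```text
[ 431.29801509 -387.34251695  245.01401207] [3.13871284 0.00405013 1.72779938] 43.597718288543554
side0 -350 546.0 200.0 186 [array([569., 569., 570.])]
side0 -320 552.0 185.0 194 [array([572., 573., 574.])]
side0 -290 554.0 165.0 225 [array([575., 577., 577.])]
side0 -260 555.0 145.0 208 [array([481., 485., 582.])]
side0 -230 482.0 148.0 201 [array([480., 482., 483.])]
side0 -200 481.0 147.0 391 [array([480., 481., 481.])]
side0 -170 576.0 94.0 44 [array([], dtype=float64)]
side0 -110 592.0 377.0 50 [array([589., 591., 592.])]
side0 -80 587.0 400.0 1023 [array([585., 586., 587.])]
side0 -50 592.0 400.0 1173 [array([591., 592., 592.])]
side0 -20 600.0 400.0 1212 [array([599., 599., 599.])]
side0 10 607.0 400.0 1287 [array([605., 606., 607.])]
side0 40 613.0 378.0 2621 [array([612., 613., 614.])]
side0 70 624.0 370.0 28 [array([620., 621., 623.])]
scene0 -350 545.0 193.0 281 [array([570., 570., 571.])]
scene0 -320 550.0 175.0 250 [array([574., 574., 574.])]
scene0 -290 554.0 157.0 230 [array([579., 579., 579.])]
scene0 -260 480.0 146.0 290 [array([480., 480., 481.])]
scene0 -230 482.0 146.0 312 [array([480., 480., 481.])]
scene0 -200 568.0 115.0 130 [array([577., 579., 579.])]
scene0 -140 677.0 371.0 136 [array([672., 673., 675.])]
scene0 -110 588.0 398.0 3939 [array([586., 587., 588.])]
scene0 -80 589.0 400.0 485 [array([587., 588., 589.])]
scene0 -50 595.0 400.0 416 [array([595., 595., 595.])]
scene0 -20 604.0 399.0 334 [array([603., 603., 604.])]
scene0 10 610.0 398.0 356 [array([610., 610., 610.])]
scene0 40 617.0 376.0 194 [array([616., 617., 618.])]
w1 -350 545.0 193.0 1582 [array([570., 570., 570.])]
w1 -320 550.0 83.0 1294 [array([], dtype=float64)]
w1 -290 554.0 83.0 1009 [array([], dtype=float64)]
w1 -260 480.0 147.0 1123 [array([480., 480., 480.])]
w1 -230 480.0 148.0 962 [array([480., 480., 480.])]
w1 -200 482.0 146.0 155 [array([480., 481., 481.])]
```

Call:
arm_command:
  plan:
    - [-1,0.03,0.008,0,0]
    - [-1,0.045,0.012,0,0]
    - [-1,0.05,0.014,0,0]
    - [-1,0.05,0.014,0,0]
    - [-1,0.045,0.012,0,0]
    - [-1,0.03,0.009,0,0]
    - [-1,0,0,0,0.043]
    - [-1,0,0,0,0]
    - [-1,0,0,0,0]
    - [-1,0,0,0,0]

```text
clock: 6.62
eef_pos: [459.8, -129.5, 241.6]
eef_rot: [-3.141, -0.0, 1.685]
wrist_force: [-0.1, 0.1, -1.7]
finger_gap: 43.7
finger_force: 25.0
```

```bash
python3 - <<'E'
from h import *
s=manip.read_state(); print(s["eef_pos"],s["eef_rot"],s["finger_gap"])
c=cam("wrist");P=cloud(c)
cv2.imwrite("pics/w3.png",c["img"]); np.savez("w3.npz",P=P,img=c["img"])
print("pile",rect(P,c["img"],0,640,0,400,12,26,130))
print("held",rect(P,c["img"],0,640,0,400,s["eef_pos"][2]-10,s["eef_pos"][2]+20,130))
E
```

```text
[ 459.752789   -129.48682531  241.62823192] [-3.14109453e+00 -2.45813995e-04  1.68470242e+00] 43.69376705062844
pile (array([470.5, -38.3]), array([42.5, 78. ]), -1.457, np.float64(19.3), 1996)
held (array([ 458.9, -129.5]), array([67.1, 79.8]), -1.466, np.float64(247.4), 7642)
```

View pics/w3.png

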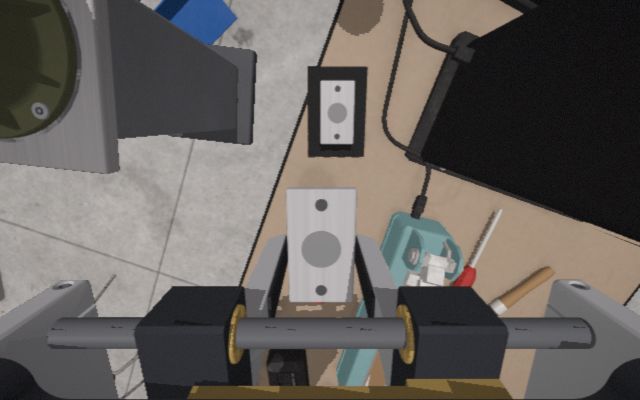

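The view shows the held plate at (321,245), square in the fingers. The pile is at (337,113) on the mat. I'll check the held plate's tilt and offset.

```bash
python3 - <<'E'
from h import *
d=np.load("w3.npz");P,im=d["P"],d["img"]
m=np.zeros((400,640),bool);m[180:310,294:350]=1;m&=(abs(P[...,2]-248)<12)
q=P[m]; A=np.c_[q[:,:2]-[459.8,-129.5],np.ones(len(q))]; print("plane",np.linalg.lstsq(A,q[:,2],rcond=None)[0])
L=np.array([np.cos(1.685),np.sin(1.685)]);W=np.array([L[1],-L[0]])
e=(q[:,:2]-[459.8,-129.5]); l=e@L; w=e@W; print("long",np.percentile(l,[0,.3,99.7,100]),l.mean(),w.min(),w.max())
for f in (m,):
  r=im[240,275:370].min(-1); print(r)
# tgt
E
```

```text
plane [ 2.67709984e-04 -5.70797645e-03  2.47388010e+02]
long [-39.82535095 -39.12691903  39.85105039  40.13495925] 2.5042083815188754 -19.002590867178696 18.668631481474396
[145 143 143 143 144 144 144 143 129  89  46  52 119 164 180 184 183 182
 181 180 181 181 183 182 183 183 183 180 167 147 135 134 134 135 134 135
 136 134 136 134 134 136 135 134 136 134 135 135 135 135 134 133 136 134
 134 134 134 135 134 134 134 135 137 152 172 180 179 181 181 181 180 180
 180 182 183 181 180 178 169 141  88  40  67 111 137 145 145 145 144 144
 145 144 144 142 144]
```

Call:
arm_command:
  plan:
    - [-1,0.025,0.006,0,0]
    - [-1,0.04,0.009,0,0]
    - [-1,0.0243,0.0058,0.02,0]
    - [-1,0,0,0.05,0]
    - [-1,0,0,0.05,0]
    - [-1,0,0,0.04,0]
    - [-1,0,0,0.03,0]
    - [-1,0,0,0.016,0]
    - [-1,0,0,0,0]
    - [-1,0,0,0,0]
    - [-1,0,0,0,0]
    - [-1,0,0,0,0]

```text
clock: 8.18
eef_pos: [470.7, -38.2, 36.5]
eef_rot: [3.141, 0.0, 1.685]
wrist_force: [-0.0, -0.1, -1.0]
finger_gap: 43.2
finger_force: 25.0
```

```bash
python3 - <<'E'
from h import *
s=manip.read_state(); p=s["eef_pos"];print(p,s["eef_rot"])
d=np.array([470.3,-38.4])-p[:2]; y=s["eef_rot"][2];c,s_=np.cos(y),np.sin(y);print("tool dx,dy",c*d[0]+s_*d[1],s_*d[0]-c*d[1],"dz",p[2]-21.2)
E
```

```text
[470.73107166 -38.15447108  36.54689473] [3.14052675e+00 3.16083550e-04 1.68480637e+00]
tool dx,dy -0.19489482400229358 -0.45620525832420156 dz 15.34689473380718
```

Call:
arm_command:
  plan:
    - [-1,0,-0.0004,0.006,0]
    - [-1,0,0,0.004,0]
    - [-1,0,0,0.003,0]
    - [-1,0,0,0.0015,0]
    - [-1,0,0,0.0005,0]
    - [-1,0,0,0,0]
    - [-1,0,0,0,0]
    - [-1,0,0,0,0]

```text
clock: 9.18
eef_pos: [469.9, -38.1, 21.5]
eef_rot: [-3.141, -0.0, 1.685]
wrist_force: [-6.8, 1.2, 10.4]
finger_gap: 43.8
finger_force: 25.0
```

Call:
arm_command:
  plan:
    - [-1,0,0,-0.0005,0]
    - [-1,0,0,0,0]
    - [-1,0,0,0,0]
  newtons: 5

```text
clock: 9.55
eef_pos: [470.1, -38.2, 21.5]
eef_rot: [3.141, 0.0, 1.685]
wrist_force: [-1.0, 0.6, 1.4]
finger_gap: 44.3
finger_force: 5.0
```

Call:
arm_command:
  plan:
    - [0.0,0,0,0,0]
    - [0.1,0,0,0,0]
    - [0.3,0,0,0,0]
    - [0.3,0,0,0,0]
    - [0.3,0,0,-0.01,0]
    - [0.4,0,0,-0.03,0]
    - [0.5,0,0,-0.05,0]
    - [0.5,-0.02,0,-0.06,0]
    - [0.5,-0.04,0,-0.05,0]
    - [0.5,-0.04,0,-0.02,0]
    - [0.5,0,0,0,0]
    - [0.5,0,0,0,0]

```text
clock: 11.05
eef_pos: [480.9, -135.8, 239.2]
eef_rot: [-3.141, -0.001, 1.685]
wrist_force: [0.3, -0.2, -0.0]
finger_gap: 70.4
finger_force: 0.0
```

```bash
python3 - <<'E'
from h import *
s=manip.read_state(); print(s["eef_pos"],s["eef_rot"],s["finger_gap"])
c=cam("wrist");P=cloud(c)
np.savez("w4.npz",P=P,img=c["img"])
print("pile",rect(P,c["img"],0,640,0,400,20,35,130))
cv2.imwrite("pics/w4.png",cv2.resize(c["img"][50:200,240:440],None,fx=4,fy=4,interpolation=cv2.INTER_CUBIC))
E
```

```text
[ 480.86932971 -135.81619374  239.24144119] [-3.14093206e+00 -5.27370070e-04  1.68455790e+00] 70.4497849589735
pile (array([469.6, -38.2]), array([43.6, 78.7]), -1.457, np.float64(27.2), 2201)
```

View pics/w4.png

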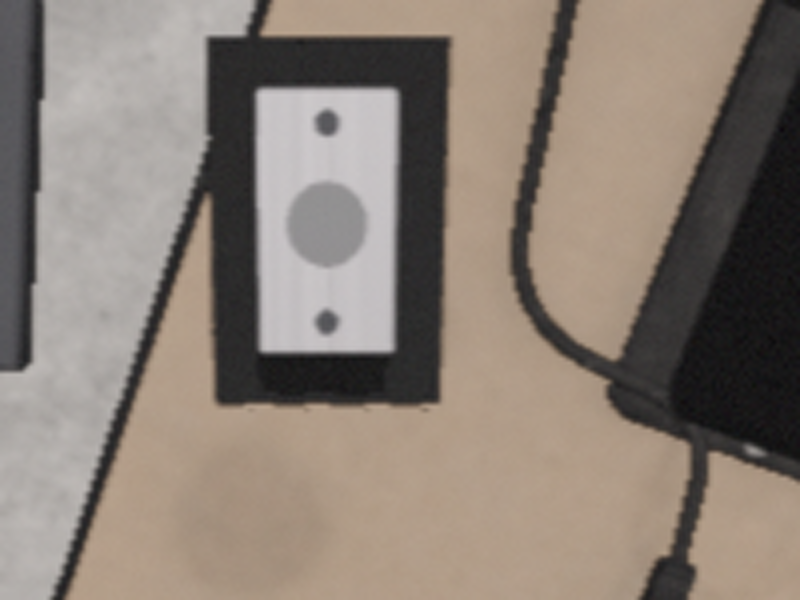

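The third plate lies square on the pile (top at 27.2 mm, same angle, under 1 mm off). Next is the cap.

Call:
arm_command:
  plan:
    - [1,-0.03,-0.008,0,0]
    - [1,-0.03,-0.008,0,0]
    - [1,-0.0202,-0.0063,0,0]
    - [1,0,0,0.025,0]
    - [1,0,0,0.024,0]
    - [1,0,0,0,0]
    - [1,0,0,0,0]

```text
clock: 11.98
eef_pos: [468.6, -218.1, 191.3]
eef_rot: [3.141, 0.0, 1.686]
wrist_force: [-0.4, 0.2, -0.6]
finger_gap: 94.1
finger_force: 0.0
```

```bash
python3 - <<'E'
from h import *
s=manip.read_state(); p=s["eef_pos"];print(p,s["eef_rot"],s["finger_gap"],s["joints"])
c=cam("wrist");P=cloud(c);im=c["img"].astype(int)
cv2.imwrite("pics/w5.png",c["img"])
m=(abs(P[...,2]-145)<6)&(im[...,2]>100)
q=P[m][:,:2]-p[:2]; q=P[m][np.hypot(*q.T)<50]
ct,r=cv2.minEnclosingCircle(q[:,:2].astype(np.float32)); print(ct,r,np.median(q[:,2]),len(q))
d=np.array(ct)-p[:2]; y=s["eef_rot"][2];c,s_=np.cos(y),np.sin(y);print("tool dx,dy",c*d[0]+s_*d[1],s_*d[0]-c*d[1])
E
```

```text
[ 468.56803596 -218.11074783  191.32963389] [3.14107325e+00 2.87931270e-04 1.68562426e+00] 94.09751464245335 [-5.06564728e-01  2.38035960e-01  1.63313513e+00  7.14843275e-05
  1.26983163e+00 -6.21413905e-01]
(467.4317932128906, -216.2909698486328) 24.368276596069336 145.3505896356379 2584
tool dx,dy 1.9379797257684301 -0.9202575997299303
```

View pics/w5.png

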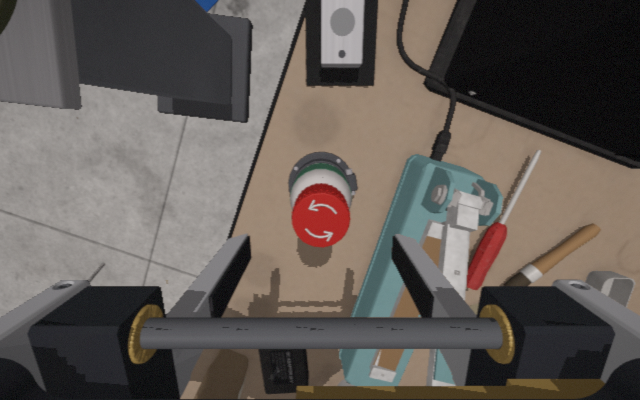

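The cap top is at (321,215), centred between the fingers. I'll descend to about 3 mm above the rim and grip.

Call:
arm_command:
  plan:
    - [1,0.001,-0.0008,0.03,0]
    - [1,0,0,0.03,0]
    - [1,0,0,0.0185,0]
    - [0.6,0,0,0,0]
    - [0.3,0,0,0,0]
    - [0.1,0,0,0,0]
    - [-0.3,0,0,0,0]
    - [-1,0,0,0,0]
    - [-1,0,0,0,0]
    - [-1,0,0,0,0]
    - [-1,0,0,0,0]
    - [-1,0,0,0,0]
  newtons: 35

```text
clock: 13.52
eef_pos: [467.6, -217.7, 112.3]
eef_rot: [3.141, 0.0, 1.685]
wrist_force: [3.2, 1.7, 3.8]
finger_gap: 47.8
finger_force: 35.0
```

Call:
arm_command:
  plan:
    - [-1,0,0,0.002,0]
    - [-1,0,0,0.002,0]
    - [-1,0,0,0.002,0]
    - [-1,0,0,0.001,0]
    - [-1,0,0,0,0]
    - [-1,0,0,0,0]
    - [-1,0,0,0,0]
  newtons: 45

```text
clock: 14.4
eef_pos: [467.6, -217.7, 105.7]
eef_rot: [3.141, 0.0, 1.685]
wrist_force: [-0.0, 2.6, 10.5]
finger_gap: 47.6
finger_force: 45.0
```

The cap is down 6.6 mm at 10.5 N, so there was no slip. Now turning it 70° anticlockwise.

Call:
arm_command:
  plan:
    - [-1,0,0,0,-0.122]
    - [-1,0,0,0,-0.122]
    - [-1,0,0,0,-0.122]
    - [-1,0,0,0,-0.122]
    - [-1,0,0,0,-0.122]
    - [-1,0,0,0,-0.122]
    - [-1,0,0,0,-0.122]
    - [-1,0,0,0,-0.122]
    - [-1,0,0,0,-0.122]
    - [-1,0,0,0,-0.122]
    - [-1,0,0,0,0]
    - [-1,0,0,0,0]
    - [-1,0,0,0,0]

```text
clock: 16.02
eef_pos: [468.9, -217.7, 106.4]
eef_rot: [-3.142, 0.004, 2.905]
wrist_force: [8.0, 3.3, 11.6]
finger_gap: 47.5
finger_force: 45.0
```

```bash
python3 - <<'E'
from h import *
s=manip.read_state(); print(s["eef_pos"],s["eef_rot"],s["finger_gap"],s["moment"],s["wrist_force"],s["joints"])
E
```

```text
[ 468.87132039 -217.74689443  106.3669491 ] [-3.14157296  0.00427607  2.9049371 ] 47.537192408484316 [ 0.75695232 -1.59699058  0.05481004] [ 8.0169133   3.26934095 11.57995295] [-5.06214218e-01  3.31432035e-01  1.72569967e+00  1.26939815e-03
  1.08033438e+00 -1.84095057e+00]
```

Call:
arm_command:
  plan:
    - [-1,0,0,-0.003,0]
    - [-1,0,0,-0.005,0]
    - [-1,0,0,-0.008,0]
    - [-1,0,0,-0.008,0]
    - [-1,0,0,0,0]
    - [-1,0,0,0,0]

```text
clock: 16.77
eef_pos: [466.9, -217.6, 128.5]
eef_rot: [3.142, -0.001, 2.905]
wrist_force: [-0.4, -0.9, -0.4]
finger_gap: 47.9
finger_force: 45.0
```

Call:
arm_command:
  plan:
    - [-1,0,0,-0.01,0]
    - [-1,0,0,-0.015,0]
    - [-1,0,0,-0.01,0]
    - [-1,0,0,-0.005,0]
    - [-1,0,0,0,0]
    - [-1,0,0,0,0]
    - [-1,0,0,0,0]
    - [-1,0,0,0,0]

```text
clock: 17.77
eef_pos: [467.2, -217.6, 168.8]
eef_rot: [3.141, -0.0, 2.905]
wrist_force: [-0.1, -0.8, -0.8]
finger_gap: 47.9
finger_force: 45.0
```

```bash
python3 - <<'E'
from h import *
s=manip.read_state(); print(s["eef_pos"],s["eef_rot"],s["finger_gap"],s["wrist_force"])
a=cam("side");b=cam("scene");w=cam("wrist");np.savez("end.npz",P=cloud(w),img=w["img"],S=cloud(b))
o=np.vstack([cv2.resize(a["img"][150:280,230:400],(800,300),interpolation=cv2.INTER_CUBIC),cv2.resize(b["img"][140:310,250:450],(800,300))])
o=np.hstack([cv2.resize(a["img"][150:280,240:400],(400,325),interpolation=cv2.INTER_CUBIC),cv2.resize(b["img"][140:303,250:450],(400,325),interpolation=cv2.INTER_CUBIC)])
cv2.imwrite("pics/end.png",o)
E
```

```text
[ 467.24146473 -217.59326616  168.82489662] [ 3.14147630e+00 -4.05718062e-04  2.90478496e+00] 47.93858829171904 [-0.05381316 -0.78866715 -0.77321307]
```

View pics/end.png

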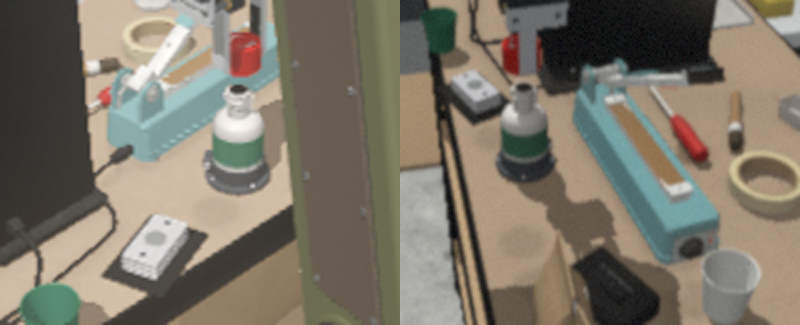

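The bottle is open, the cap is held upright above it, the pile of three is square, and the cups and brick haven't moved. Signing off.

```bash
python3 -c "
from cell import ticket; print(ticket.sign_off())"
```

```text
the job is handed in; nothing more can be done
None
```

The job is done and handed in at about 18 s: the loose plate lies square on the pile (under 1 mm off), and the cap is off, held upright about 35 mm above the open bottle, with the cups and charger block left in place.

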